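# Bundle three turning blanks on the slide and hold the carriage in its notch

## Task

Take the loose wooden blank that has the same thickness as the two in the carriage's cradle (one other is thinner, one thicker: leave those and the other things on the bench alone) and lay it in the groove on top of those two, its ends about level with theirs, while the carriage stands at its start. Then take the carriage by its upright handle and slide it along the rail until its spring ball clicks into the notch between the two brass ridges, without running past the notch, the bundle staying stacked. Finish while still holding the handle, with the carriage at rest in the notch.

Things in the scene. Friction and masses are not known exactly. Their poses are not given: they have to be found in the camera images.
- blank_c_center (a point): Centre of the blank to load: plain pale wooden cylinder, 40 mm diameter, 110 mm long, about 0.1 kg (0.07 to 0.14), lying free on the bench. The point's x axis runs along the cylinder; it can roll.
- blank_c: The same blank to load (40 mm diameter, 110 mm long); its origin lies on its side surface, not on its axis (use the centre point for where it is); its x axis runs along the cylinder.
- blank_a_center (a point): Centre of one of the two 40 x 110 mm blanks that lie from the start side by side in the cradle (loose, about 0.1 kg each), on the notch side of the cradle (cradle -y); x along the cylinder.
- blank_b_center (a point): Centre of the other blank lying in the cradle (cradle +y side), same size.
- blank_a: The first blank in the cradle (40 mm diameter); origin on its surface.
- blank_b: The second blank in the cradle (40 mm diameter); origin on its surface.
- thin_blank_center (a point): Centre of a blank 26 mm diameter, 110 mm long, lying loose on the bench: a bystander. x along it. The thin, the thick and the right blank may lie in any of three places left of the slide.
- thick_blank_center (a point): Centre of a blank 58 mm diameter, 110 mm long, lying loose on the bench: a bystander. x along it.
- cradle (a point): Centre of the cradle's floor on the cream carriage, 40 mm above the bench. x along the blanks, z up, y along the rail: the carriage slides towards -y only. Inside 82 mm wide along y (steel walls 7 mm thick, 22 mm high), 118 mm long (end lips 10 mm high). The two blanks lie 40 to 42 mm apart, centres 20 mm over the floor; one saddled on them has its centre 54 mm over the cradle centre.
- handle (a point): Point on the axis of the carriage's upright round dark-wood handle, 24 to 26 mm thick, at the height to grip, 112 mm above the bench; its top is 24 mm higher, its foot 66 mm lower. It stands on the robot's side of the carriage, 85 mm from the cradle centre (cradle -x). Same axes as the cradle.
- plunger (a point): The spring ball (14 mm diameter) under the plunger housing on the carriage's far side (85 mm from the cradle centre, cradle +x). The point is the ball's centre when it is free. Same axes as the cradle.
- notch (a point): Middle of the notch between two brass ridges (10 mm thick bars along x, axes 16 mm apart) on a dark steel index block beside the rail, 145 to 215 mm along the carriage's way. The ball is seated when the plunger point is level with this along the rail (y). Up to the first crest (8 mm before) it resists with about 6 N, then pulls the carriage in; leaving takes as much again.
- wax_jar: Small amber glass jar, 60 mm diameter, 60 mm high, upright on the bench: a bystander; origin under its centre.
- finial: Turned dark wooden finial, 42 mm diameter, 72 mm high, upright: a bystander; origin under its centre.
- sanding_block: Cork sanding block 100 x 60 x 30 mm: a bystander; origin under its centre.
- carriage: The sliding carriage, cream plate with the cradle, handle and plunger; origin under its plate, 10 mm below the cradle point, same axes. It slides up to 230 mm from its start towards its -y (the rail goes on after the notch), with about 1.5 N of friction and some damping, and stays where it is left.
Things that resemble listed ones, but are neither listed nor needed, are in the scene too. Leave any pink look-alike of the blank_a alone. What is shaped like the blank_c but turquoise is not meant.

How it is judged:
By the outcome, as a careful person would: the job done as asked, in the order asked, and still so for the second after the job is handed in, while the arm keeps its last pose, push and grip.
It also fails if it takes over 58 s, if anything falls off the work surface, if the arm or the gripper's body presses on something with over 40 N, if the wrist force passes 120 N, or if a joint passes its speed limit or range.

## Robot

A 7-joint arm with a two-finger parallel gripper is mounted at the origin on the work surface. World frame = base frame: x ahead of the robot, y to its left, z up, the work surface at z = 0. Lengths are in m, angles in degrees, forces in N, time in s.
With the tool pointing down it reaches from about 0.425 to 0.95 m from the base axis. Payload 4.7 kg.
Tool frame: the origin (TCP) lies midway between the tips of the shut fingers; the grasp point (between the pads) lies 19 mm behind it; y points along the fingers, x is the direction in which the jaws open and shut, and the axes are right-handed (so a half turn about y gives the same grasp; the last joint's range is limited). The gripper opens to 87 mm and grips with 3 to 60 N. Pads are 19 mm wide; open, the fingers measure 117 mm over their backs; the gripper's body (75 mm by 190 mm) begins 51 mm behind the grasp point.
Start: joints at [-76.599, 26.849, -2.785, 87.806, 1.381, 65.374, -4.715], TCP at [0.175, 0.652, 0.223] pointing down, gripper open.
Joint ranges: [-148.3, 148.3], [-19.14, 114.17], [-79.39, 73.82], [5.75, 140.21], [-59.74, 239.74], [12.07, 113.84], [-152.46, 152.46]. Speed limits (degrees/s): [147.25, 147.25, 180, 180, 180, 180, 180].

## Interface

Orientations are given as a 3x3 rotation matrix whose columns are the frame's x, y, z axes.
In Python, from bench import robot gives the robot as it stands.
- The arm moves only by the shell command python3 -m handwheel 'ROWS' [OPENING] [FORCE]. ROWS is JSON, a list of rows, each a list of 4 numbers: the shift along the tool's x, y, z in cm, then the turn about the tool's y in rad. A call has 1 to 5 rows; each row shifts and turns the commanded pose from where the row before left it, along the tool's axes as they then stand; what a row does not reach is not made up. A row lasts 1/12 s, in which the tool goes at most 41.7 mm and 7.16 degrees, less where a joint would pass 70% of its speed; a pose out of reach is approached as far as the arm can. A call is refused whole if a number of a shift passes 4.17 or a number of a turn 0.125, either way. A call with a gripper value outside its range is refused whole. OPENING is the closure, from -1 (fully open) to 1 (shut), set as the call begins (- or left out, the last holds). The fingers move at their own pace and stop on an object; FORCE is the grip in N (left out, the last holds). Time passes only in rows, so rows that do not move let the fingers close. It gives the time, the measured TCP pose, the force and the opening at its end, in the units of the state.
- robot.get_state(): the state, without advancing time (a new reading comes with each control period).
- robot.read_camera(name): name is "scene" or "top" or "wrist"; returns (picture, depth): 384x512x3 uint8, blue, green, red; 384x512 float32, m along the optical axis (not along the pixel's ray), 0 where there is no reading.
- robot.camera_model(name): a dict with "mtx" (3x3 intrinsics, pixels), "camera_from_world" (4x4, takes a point from world to camera coordinates); the wrist camera has in their place "tool_from_camera" (4x4, takes a point from camera to tool coordinates, whose origin is the TCP and whose axes are the tool frame's). Camera axes: x right, y up, looking along -z (the intrinsics and any distortion apply to the point x, -y, -z); pixel columns grow to the right and rows downward; lengths in m; the calibration is good to about 2 mm. A picture is of the moment at which its call begins: read the wrist's pose just before it. camera_model takes no time and is no camera call.
- robot.hand_in(): hands the job in, once; it reports no verdict.
Trained networks look in the newest picture that a camera, given by its name, has taken for a name from the list of things; names that differ only in an ending like _2 or _b are one class to them, and where a whole thing is asked for, a point or a joint stands for the part that bears it (a point fixed in the world has none). Each returns a list of dicts, best first, with "confidence" (0 to 1); they miss things now and then, are a little off and sometimes report something else, mostly with a low value. They report only what shows in the picture. A call takes as long as a camera call. They do not tell look-alikes from the thing itself.
- robot.find_in(camera, name): "location" ([x, y, z] in m, in the coordinates of the camera as it stood for that picture, good to about 4 mm: the middle of the surface that is visible of it).
- robot.silhouettes(camera, name): "region" (384x512 bool, what is visible of it).
- robot.tip_of(camera, name): "location" ([x, y, z] in m, in the coordinates of the camera as it stood for that picture, good to about 4 mm: a listed point, or the origin of a listed thing).
The state is a dict: "clock": time; "joint_positions": joint angles; "joint_vel": joint speeds; "joint_efforts": joint torques, N m; "tool_pos": TCP position; "orientation": TCP orientation; "wrist_force": force on the tool from outside, world axes, zero at the start; "ft_torque": the same for the moment, N m; "finger_gap": finger opening in m.
Only numpy, scipy, OpenCV 4.12 (cv2) and the standard library are available. Lean on these libraries where they do the work, as an engineer would, in place of code of your own. Each camera call takes 0.05 s, during which the arm holds its last target.

## Working session

There is one attempt and no reset: what is moved stays moved. The work goes in short steps, Python scripts to look and compute and a shell command to move; the robot and the scene stay as the last step left them, time stands still between calls to the robot, and variables do not carry over. Pictures are saved under pics/ and viewed, and the job is handed in when it is done.

```bash
ls; mkdir -p pics
cat > h.py <<'E'
import numpy as np, cv2
from bench import robot
def w2c(cam):
    m=robot.camera_model(cam)
    if "camera_from_world" in m: return np.array(m["camera_from_world"])
    s=robot.get_state(); T=np.eye(4); T[:3,:3]=s["orientation"]; T[:3,3]=s["tool_pos"]
    return np.linalg.inv(T@np.array(m["tool_from_camera"]))
def c2w(cam,p): return (np.linalg.inv(w2c(cam))@np.append(p,1))[:3]
def pix(cam,pw):
    m=robot.camera_model(cam); p=(w2c(cam)@np.append(pw,1))[:3]; u=np.array(m["mtx"])@np.array([p[0],-p[1],-p[2]]); return u[:2]/u[2]
def cloud(cam,d):
    m=robot.camera_model(cam);K=np.array(m["mtx"]);v,u=np.mgrid[0:d.shape[0],0:d.shape[1]]
    x=(u-K[0,2])/K[0,0]*d; y=(v-K[1,2])/K[1,1]*d
    P=np.stack([x,-y,-d,np.ones_like(d)],-1); return (P@np.linalg.inv(w2c(cam)).T)[...,:3]
E
python3 - <<'E'
from h import *
print(robot.get_state())
for c in("scene","top","wrist"):
    p,d=robot.read_camera(c); cv2.imwrite(f"pics/{c}0.png",p); np.save(f"{c}0.npy",d)
    m=robot.camera_model(c); print({k:(np.round(v,3).tolist() if not isinstance(v,str) else v) for k,v in m.items()})
E
```

```text
pics
{'clock': 0.0, 'joint_positions': array([-76.59899365,  26.89711929,  -2.78350777,  87.87385416,
         1.38046262,  65.37397589,  -4.7163517 ]), 'joint_vel': array([-0.00494256, -0.04292514,  0.02719222, -0.05135222,  0.03295322,
       -0.09827642,  0.01749152]), 'joint_efforts': array([ 4.23147176e-04, -5.07977843e+01, -8.03158502e-02, -2.36164516e+01,
       -6.12670183e-02,  3.77752120e-02,  1.77616334e-04]), 'tool_pos': array([0.17519095, 0.65125093, 0.22150061]), 'orientation': array([[ 2.59776143e-01, -4.35767857e-04, -9.65668766e-01],
       [ 9.65666909e-01, -1.89505162e-03,  2.59776499e-01],
       [-1.94319441e-03, -9.99998109e-01, -7.14826024e-05]]), 'wrist_force': array([ 0.06558327, -0.34321578, -0.70854536]), 'ft_torque': array([-0.01782733, -0.00597854, -0.01601281]), 'finger_gap': 0.0868616870846303}
{'mtx': [[444.166, 0.0, 265.563], [0.0, 444.166, 191.973], [0.0, 0.0, 1.0]], 'camera_from_world': [[-0.864, 0.503, -0.019, 0.445], [-0.382, -0.629, 0.677, 0.117], [0.329, 0.592, 0.736, -1.576], [0.0, 0.0, 0.0, 1.0]]}
{'mtx': [[476.766, 0.0, 256.138], [0.0, 476.766, 197.049], [0.0, 0.0, 1.0]], 'camera_from_world': [[0.022, -1.0, 0.003, -0.03], [0.99, 0.023, 0.138, -0.506], [-0.138, -0.001, 0.99, -1.5], [0.0, 0.0, 0.0, 1.0]]}
{'mtx': [[334.28, 0.0, 256.545], [0.0, 334.28, 185.084], [0.0, 0.0, 1.0]], 'tool_from_camera': [[1.0, 0.002, 0.0, 0.001], [-0.001, 0.29, -0.957, -0.161], [-0.002, 0.957, 0.29, 0.079], [0.0, 0.0, 0.0, 1.0]]}
```

View pics/scene0.png

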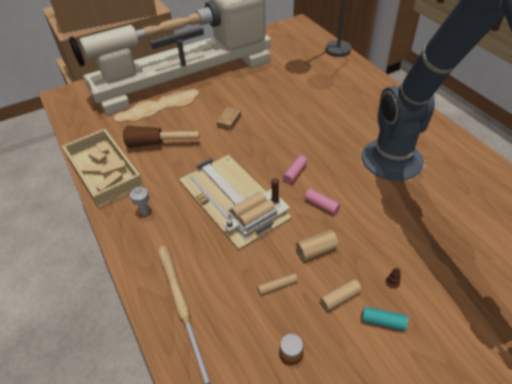

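View pics/top0.png

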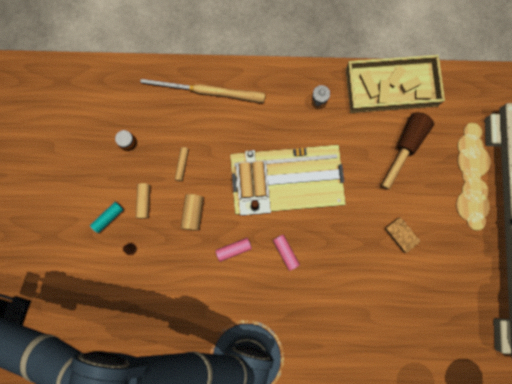

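Run:
```python
from h import *
for cam in ("top","scene"):
  for n in ("blank_c_center","thin_blank_center","thick_blank_center","blank_a_center","cradle","handle","plunger","notch"):
    for r in robot.tip_of(cam,n):
        w=c2w(cam,r["location"]); print(cam,n,round(r["confidence"],2),w.round(4),pix(cam,w).round())
print(robot.get_state()["clock"])
```

```text
top blank_c_center 0.68 [0.4324 0.4634 0.02  ] [107. 217.]
top thin_blank_center 0.59 [0.6133 0.2331 0.0128] [181. 164.]
top thick_blank_center 0.6 [0.4531 0.1883 0.0311] [191. 212.]
top thick_blank_center 0.34 [ 0.5621 -0.0063  0.0382] [253. 180.]
top blank_a_center 0.91 [ 0.5639 -0.0266  0.0622] [259. 178.]
top blank_a_center 0.81 [ 0.3314 -0.1157  0.0179] [285. 253.]
top blank_a_center 0.75 [0.3414 0.0513 0.021 ] [233. 248.]
top cradle 0.84 [ 0.5603 -0.0064  0.035 ] [253. 181.]
top cradle 0.7 [ 0.5609 -0.0052  0.0313] [252. 181.]
top handle 0.89 [ 0.4702 -0.013   0.1101] [254. 205.]
top plunger 0.89 [0.6488 0.0104 0.0283] [248. 154.]
top notch 0.43 [ 0.6626 -0.1573  0.0208] [299. 152.]
top notch 0.37 [ 0.564  -0.0289  0.0645] [260. 178.]
scene blank_c_center 0.89 [0.4913 0.355  0.0195] [340. 297.]
scene blank_c_center 0.72 [0.4291 0.4602 0.0192] [384. 317.]
scene blank_c_center 0.24 [0.4515 0.1899 0.031 ] [317. 245.]
scene thin_blank_center 0.85 [0.6116 0.2276 0.0115] [277. 283.]
scene thick_blank_center 0.61 [0.453  0.1867 0.0274] [316. 245.]
scene blank_a_center 0.87 [ 0.558  -0.0262  0.0631] [249. 204.]
scene blank_a_center 0.7 [0.3304 0.052  0.0203] [324. 201.]
scene blank_a_center 0.59 [ 0.3336 -0.1184  0.0251] [294. 168.]
scene blank_a_center 0.18 [ 0.3314  0.3822 -0.0021] [391. 282.]
scene cradle 0.66 [ 0.5553 -0.0043  0.035 ] [254. 214.]
scene cradle 0.43 [ 0.5624 -0.0259  0.0643] [248. 204.]
scene handle 0.79 [ 0.4738 -0.0091  0.1148] [275. 185.]
scene handle 0.51 [4.900e-01 3.543e-01 2.000e-04] [339. 300.]
scene plunger 0.86 [0.6439 0.0038 0.0299] [229. 229.]
scene notch 0.39 [ 0.6599 -0.1586  0.0214] [202. 198.]
0.95
```

Candidates lying left of the slide, in the top image:
- (181,164): pale and thin.
- (143,200): pale and medium. This one fits the 40 mm description.
- (193,212): pale and thick.
- (107,217): turquoise, so not meant.

I'll check the diameters with depth and look at an enlarged crop.

Run:
```python
from h import *
p=cv2.imread("pics/top0.png"); cv2.imwrite("pics/crop1.png",cv2.resize(p[130:270,80:360],None,fx=2.8,fy=2.8,interpolation=cv2.INTER_CUBIC))
d=np.load("top0.npy"); P=cloud("top",d)
for nm,(u,v),h in(("med",(143,200),.012),("thick",(193,212),.02),("thin",(181,164),.008),("turq",(107,217),.012)):
    S=P[v-28:v+28,u-18:u+18].reshape(-1,3); 
    c=P[v-3:v+4,u-3:u+4].reshape(-1,3); 
    m=(np.linalg.norm(S[:,:2]-c[:,:2].mean(0),axis=1)<.07)&(S[:,2]>h); Q=S[m]
    r=cv2.minAreaRect(Q[:,:2].astype(np.float32)); 
    a=np.linalg.svd(Q[:,:2]-Q[:,:2].mean(0))[2][0]
    print(nm,"rect",np.round(r[0],4),np.round(r[1],4),round(r[2],1),"top z",np.percentile(Q[:,2],95).round(4),"axis deg",np.degrees(np.arctan2(a[1],a[0])).round(1),len(Q))
print("bench z",np.median(P[280:290,200:240,2]))
# heights map of carriage
S=P[140:222,222:352].reshape(-1,3)
for n,lo,hi in(("handle",.115,.2),("blanks",.07,.095),("plate",.022,.036)):
    Q=S[(S[:,2]>lo)&(S[:,2]<hi)]; r=cv2.minAreaRect(Q[:,:2].astype(np.float32)); print(n,len(Q),Q.mean(0).round(4),np.round(r[0],4),np.round(r[1],4),r[2], np.percentile(Q[:,2],95))
```

```text
med rect [0.4867 0.3489] [0.1097 0.0394] 0.3 top z 0.0433 axis deg -179.4 436
thick rect [0.4521 0.187 ] [0.0589 0.1097] 84.2 top z 0.061 axis deg 174.3 627
thin rect [0.6026 0.2239] [0.1299 0.0894] 2.2 top z 0.0298 axis deg 171.5 283
turq rect [0.4405 0.4716] [0.0686 0.1104] 46.0 top z 0.0431 axis deg 136.2 448
bench z -0.00022072673512818497
handle 54 [ 0.473  -0.0147  0.1326] [ 0.4737 -0.0139] [0.0216 0.0211] 1.270876169204712 0.14037047581297393
blanks 732 [ 0.5561 -0.0047  0.0773] [ 0.5375 -0.0075] [0.1513 0.0795] 5.910759449005127 0.08393261533116121
plate 903 [ 0.5796 -0.1553  0.0277] [ 0.5756 -0.1183] [0.2024 0.36  ] 12.711196899414062 0.034611675309601166
```

View pics/crop1.png

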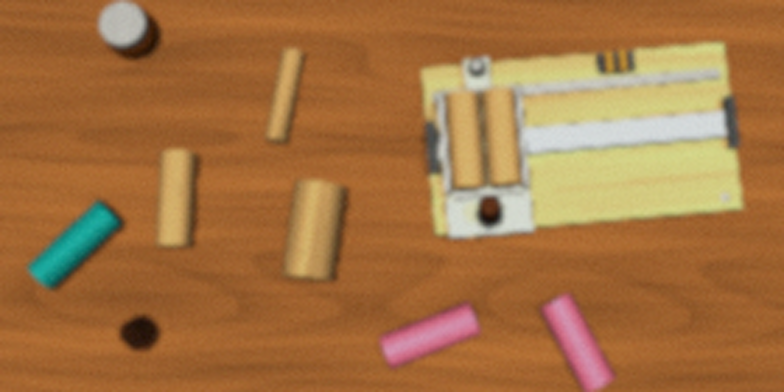

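The crop shows a turquoise cylinder at (75,245), the medium pale blank at (177,197), a thick blank at (316,230) and a thin one at (285,95). By depth the medium one is 39.4 x 109.7 mm with its centre near (0.487, 0.350) and its axis along world x, so it is blank_c. I'll rotate the jaws across it and move there.

```bash
python3 -m handwheel '[[0,0,0,-0.09],[0,0,0,-0.09],[0,0,0,-0.09],[-1.5,0,-1.5,0],[-2.5,0,-2.5,0]]' -1 ; python3 -m handwheel '[[-2.5,0,-2.7,0],[-2.5,0,-2.7,0],[-2.5,0,-2.7,0],[-2.5,0,-2.7,0],[-2.5,0,-2.7,0]]'; python3 -m handwheel '[[-2.5,0,-2.7,0],[-2.5,0,-2.7,0],[-2.5,0,-2.7,0],[-2.5,0,-2.7,0],[-2.5,0,-2.7,0]]'
```

```text
clock: 1.37
tool_pos: [0.2114, 0.6144, 0.2222]
orientation: [[-0.015, -0.003, -1.0], [1.0, 0.002, -0.015], [0.002, -1.0, 0.003]]
wrist_force: [-0.3, -0.4, 0.2]
finger_gap: 0.087
clock: 1.78
tool_pos: [0.3526, 0.4868, 0.2228]
orientation: [[-0.007, 0.0, -1.0], [1.0, 0.0, -0.007], [0.0, -1.0, -0.0]]
wrist_force: [0.4, 0.7, 0.4]
finger_gap: 0.0869
clock: 2.2
tool_pos: [0.4886, 0.3628, 0.2228]
orientation: [[-0.007, 0.0, -1.0], [1.0, 0.0, -0.007], [0.0, -1.0, -0.0]]
wrist_force: [-0.2, 0.7, 0.5]
finger_gap: 0.0871
```

```bash
python3 -m handwheel '[[0,0,0,0],[0,0,0,0]]'
python3 - <<'E'
from h import *
T=w2c("wrist")
p,d=robot.read_camera("wrist"); cv2.imwrite("pics/w1.png",p)
P=cloud("wrist",d)
for r in robot.tip_of("wrist","blank_c_center"): print(r["confidence"],(np.linalg.inv(T)@np.append(r["location"],1))[:3].round(4))
S=P.reshape(-1,3); Q=S[(S[:,2]>.02)&(S[:,2]<.06)&(np.abs(S[:,0]-.487)<.075)&(np.abs(S[:,1]-.35)<.05)]
r=cv2.minAreaRect(Q[:,:2].astype(np.float32)); print(r,len(Q),np.percentile(Q[:,2],95))
print(robot.get_state()["tool_pos"],robot.get_state()["clock"], pix("wrist",[.487,.35,.04]))
E
```

```text
clock: 2.37
tool_pos: [0.4896, 0.3615, 0.2226]
orientation: [[-0.001, 0.001, -1.0], [1.0, -0.001, -0.001], [-0.001, -1.0, -0.001]]
wrist_force: [-0.5, 1.0, 0.3]
finger_gap: 0.0871
0.94 [0.4926 0.3489 0.0174]
0.86 [0.4355 0.4596 0.021 ]
((0.48750245571136475, 0.35302498936653137), (0.11009947210550308, 0.03939599543809891), 0.567623496055603) 3620 0.03942204838000453
[0.48668644 0.36489679 0.22252553] 2.4667 [241.60381805 162.40385276]
```

View pics/w1.png

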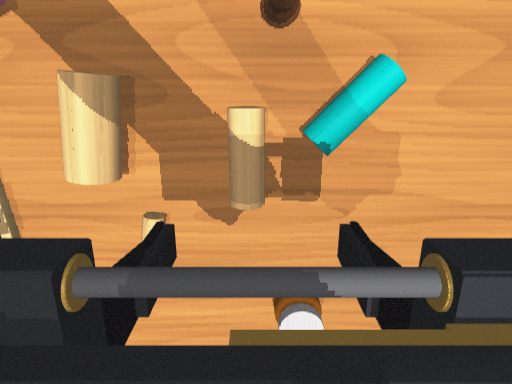

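Run:
```python
from h import *
p,d=robot.read_camera("wrist")
m=robot.camera_model("wrist");K=np.array(m["mtx"]);v,u=np.mgrid[0:384,0:512]
C=np.stack([(u-K[0,2])/K[0,0]*d,-(v-K[1,2])/K[1,1]*d,-d,np.ones_like(d)],-1)@np.array(m["tool_from_camera"]).T
S=C[...,:3].reshape(-1,3)
B=S[(np.abs(S[:,0])<.1)&(np.abs(S[:,2])<.06)]; yb=np.percentile(B[:,1],90); print("bench y",yb)
Q=S[(S[:,1]<yb-.018)&(S[:,1]>yb-.06)&(np.abs(S[:,0])<.05)&(np.abs(S[:,2])<.08)]
r=cv2.minAreaRect(Q[:,[0,2]].astype(np.float32)); print(r,len(Q),np.percentile(Q[:,1],2))
for i in range(4): robot.read_camera("wrist"); print(robot.get_state()["tool_pos"])
```

```text
bench y 0.2229889452066551
((0.007704451680183411, -0.002877853810787201), (0.10992152243852615, 0.08422508835792542), 89.87541961669922) 3639 0.18271970842857482
[0.48602453 0.36570205 0.22256353]
[0.4860178  0.36567224 0.22255757]
[0.48618323 0.36549153 0.22255655]
[0.48638579 0.3652856  0.22258923]
```

```bash
cat >> h.py <<'E'
def toolcloud():
    p,d=robot.read_camera("wrist")
    m=robot.camera_model("wrist");K=np.array(m["mtx"]);v,u=np.mgrid[0:384,0:512]
    C=np.stack([(u-K[0,2])/K[0,0]*d,-(v-K[1,2])/K[1,1]*d,-d,np.ones_like(d)],-1)@np.array(m["tool_from_camera"]).T
    return p,C[...,:3]
E
python3 - <<'E'
from h import *
p,C=toolcloud(); Q=C[110:205,222:275].reshape(-1,3); Q=Q[(Q[:,1]<.205)]
r=cv2.minAreaRect(Q[:,[0,2]].astype(np.float32)); print(r,len(Q),np.percentile(Q[:,1],2))
print(robot.get_state()["tool_pos"])
E
```

```text
((-0.015073822811245918, 0.01264701783657074), (0.03925371542572975, 0.13231831789016724), 0.0013808956136927009) 3365 0.1826123022485234
[0.48658121 0.36502509 0.22257615]
```

```bash
python3 -m handwheel '[[-0.75,0,-0.1,0],[-0.75,2,0,0],[0,3,0,0],[0,3,0,0],[0,3,0,0]]' -1; python3 -m handwheel '[[0,3,0,0],[0,2.5,0,0],[0,2,0,0],[0,1.2,0,0],[0,1,0,0]]'; python3 -m handwheel '[[0,0.4,0,0],[0,0,0,0],[0,0,0,0],[0,0,0,0]]'
```

```text
clock: 3.18
tool_pos: [0.4888, 0.3486, 0.112]
orientation: [[-0.007, 0.001, -1.0], [1.0, 0.001, -0.007], [0.001, -1.0, -0.001]]
wrist_force: [0.4, 0.5, -0.8]
finger_gap: 0.0873
clock: 3.6
tool_pos: [0.4883, 0.3485, 0.0144]
orientation: [[-0.007, -0.001, -1.0], [1.0, -0.001, -0.007], [-0.001, -1.0, 0.001]]
wrist_force: [-0.5, 0.3, 0.1]
finger_gap: 0.087
clock: 3.93
tool_pos: [0.4893, 0.3497, 0.0128]
orientation: [[-0.007, 0.002, -1.0], [1.0, 0.002, -0.007], [0.002, -1.0, -0.002]]
wrist_force: [0.9, -0.5, 0.4]
finger_gap: 0.0872
```

```bash
python3 -m handwheel '[[0,0.15,0,0],[0,0,0,0],[0,0,0,0],[0,0,0,0],[0,0,0,0]]' 1 20;  python3 -m handwheel '[[0,0,0,0],[0,0,0,0],[0,0,0,0],[0,0,0,0],[0,0,0,0]]'; python3 -m handwheel '[[0,0,0,0],[0,0,0,0]]'
```

```text
clock: 4.35
tool_pos: [0.4885, 0.3492, 0.0102]
orientation: [[-0.007, 0.0, -1.0], [1.0, 0.0, -0.007], [0.0, -1.0, -0.0]]
wrist_force: [0.6, 0.2, -0.3]
finger_gap: 0.0613
clock: 4.77
tool_pos: [0.4885, 0.3492, 0.01]
orientation: [[-0.007, 0.0, -1.0], [1.0, 0.0, -0.007], [0.0, -1.0, -0.0]]
wrist_force: [-0.2, 1.2, 0.2]
finger_gap: 0.0396
clock: 4.93
tool_pos: [0.4885, 0.3492, 0.01]
orientation: [[-0.007, 0.0, -1.0], [1.0, 0.0, -0.007], [0.0, -1.0, -0.0]]
wrist_force: [0.0, 0.2, 0.1]
finger_gap: 0.0397
```

```bash
python3 -m handwheel '[[0,-2,0,0],[0,-3,0,0],[0,-3.5,0,0],[0,-3.5,0,0],[0,-3.5,0,0]]'; python3 -m handwheel '[[0,-2.5,0,0],[0,0,0,0]]'
python3 - <<'E'
from h import *
print(robot.get_state()["finger_gap"])
p,d=robot.read_camera("top"); cv2.imwrite("pics/top2.png",p)
P=cloud("top",d)
g=P[140:222,222:352].reshape(-1,3)
for lo,hi in((.068,.095),(.074,.095)):
    S=g[(g[:,2]>lo)&(g[:,2]<hi)&(g[:,0]>.492)&(g[:,0]<.64)]
    r=cv2.minAreaRect(S[:,:2].astype(np.float32)); a=np.linalg.svd(S[:,:2]-S[:,:2].mean(0))[2][0]
    print(len(S),S.mean(0).round(4),r,np.degrees(np.arctan(a[1]/a[0])))
S=g[(g[:,2]>.12)]; print("handle",S.mean(0),np.median(S,axis=0),len(S))
# silhouettes
for n in("blank_a","handle","carriage"):
    for r in robot.silhouettes("top",n):
        v,u=np.nonzero(r["region"]); print(n,r["confidence"].__round__(2),len(u),u.mean().round(1),v.mean().round(1))
        if n=="carriage" or (n=="blank_a" and 170<v.mean()<195):
            Q=P[v,u]; Q=Q[Q[:,2]>.02]; print(Q.mean(0).round(4), cv2.minAreaRect(Q[:,:2].astype(np.float32)))
for k in("plunger","handle","notch","cradle"):
    for r in robot.tip_of("top",k): w=c2w("top",r["location"]); print(k,round(r["confidence"],2),w.round(4))
cv2.imwrite("pics/crop2.png",cv2.resize(p[140:222,222:352],None,fx=6,fy=6,interpolation=cv2.INTER_CUBIC))
E
```

```text
clock: 5.35
tool_pos: [0.4881, 0.3486, 0.1663]
orientation: [[-0.007, -0.001, -1.0], [1.0, -0.001, -0.007], [-0.001, -1.0, 0.001]]
wrist_force: [0.2, 0.9, -1.2]
finger_gap: 0.0398
clock: 5.52
tool_pos: [0.4913, 0.3511, 0.1964]
orientation: [[-0.007, 0.009, -1.0], [1.0, 0.007, -0.007], [0.007, -1.0, -0.009]]
wrist_force: [0.3, 0.0, -1.1]
finger_gap: 0.0397
0.03967800733870346
781 [ 0.5573 -0.005   0.0765] ((0.5587723255157471, -0.004372734576463699), (0.11153074353933334, 0.09186878800392151), 6.286105632781982) 6.29471187775795
551 [ 0.5568 -0.0051  0.0786] ((0.5583421587944031, -0.005326665937900543), (0.1108170822262764, 0.07410210371017456), 8.28819751739502) 8.04279100487053
handle [ 0.3931298  -0.01659297  0.77258379] [ 0.46455876 -0.01918185  0.13710225] 100
blank_a 0.86 383 286.2 252.6
blank_a 0.69 432 245.9 180.4
[0.5516 0.0149 0.0853] ((0.4521865248680115, 0.004570316523313522), (0.3171355128288269, 0.03940277174115181), 5.8872480392456055)
blank_a 0.6 398 233.3 249.6
blank_a 0.57 458 258.9 179.4
[ 0.5556 -0.0259  0.0869] ((0.45525097846984863, -0.032094866037368774), (0.3180217146873474, 0.04426733776926994), 3.3109776973724365)
handle 0.55 802 252.2 193.4
carriage 0.58 785 253.7 194.0
[ 0.5126 -0.0103  0.0619] ((0.4763000011444092, -0.016075633466243744), (0.3606555759906769, 0.10142874717712402), 6.273801803588867)
plunger 0.77 [0.6499 0.0087 0.0293]
handle 0.65 [ 0.4741 -0.0143  0.1118]
handle 0.37 [0.6132 0.2327 0.0118]
notch 0.47 [ 0.6635 -0.1564  0.0239]
notch 0.18 [ 0.558  -0.0095  0.0355]
cradle 0.61 [ 0.5592 -0.0067  0.0359]
```

View pics/crop2.png

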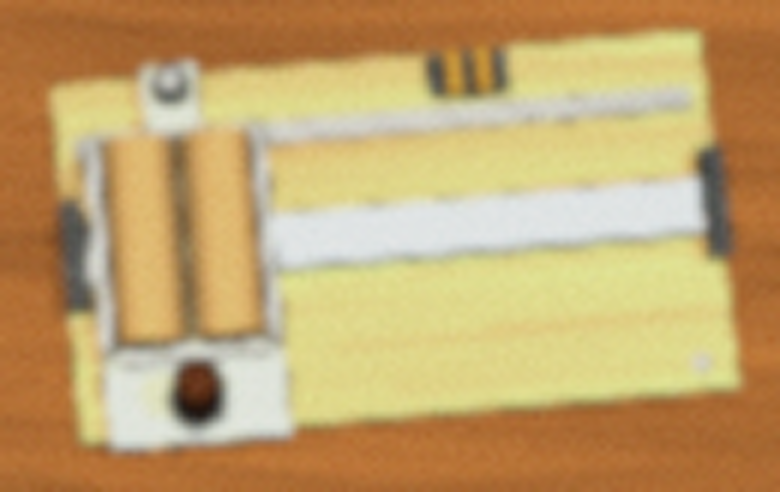

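```bash
python3 -m handwheel '[[-1.5,0,-0.6,0],[-3,0,-0.6,0],[-3,0,-0.6,0],[-3,0,-0.6,0],[-3,0,-0.6,0]]'; python3 -m handwheel '[[-3,0,-0.6,0],[-3,0,-0.6,0],[-3,0,-0.6,0],[-3,0,-0.6,0],[-3,0,-0.6,0]]';  python3 -m handwheel '[[-3,0,-0.5,0],[-2,0,-0.4,0],[-1,0,0,0],[0,0,0,-0.05],[0,0,0,-0.053]]'; python3 -m handwheel '[[0,0,0,0],[0,0,0,0],[0,0,0,0]]'
python3 - <<'E'
from h import *
for i in range(3):
    p,d=robot.read_camera("wrist"); s=robot.get_state(); print(s["tool_pos"],np.degrees(np.arctan2(s["orientation"][1,0],s["orientation"][0,0])))
cv2.imwrite("pics/w3.png",p)
p,d=robot.read_camera("scene"); cv2.imwrite("pics/s3.png",cv2.resize(p[120:260,160:360],None,fx=4,fy=4))
E
```

```text
clock: 6.33
tool_pos: [0.5193, 0.2129, 0.1892]
orientation: [[-0.008, -0.001, -1.0], [1.0, -0.001, -0.008], [-0.001, -1.0, 0.001]]
wrist_force: [0.6, -0.2, -0.8]
finger_gap: 0.0398
clock: 6.75
tool_pos: [0.5503, 0.063, 0.1894]
orientation: [[-0.007, -0.001, -1.0], [1.0, -0.0, -0.007], [-0.0, -1.0, 0.001]]
wrist_force: [0.4, -0.6, -1.4]
finger_gap: 0.0389
clock: 7.17
tool_pos: [0.5596, 0.0044, 0.1894]
orientation: [[-0.111, -0.001, -0.994], [0.994, 0.0, -0.111], [0.0, -1.0, 0.001]]
wrist_force: [0.9, -0.6, -0.5]
finger_gap: 0.0392
clock: 7.42
tool_pos: [0.5598, 0.0054, 0.1897]
orientation: [[-0.11, -0.001, -0.994], [0.994, 0.0, -0.11], [0.0, -1.0, 0.001]]
wrist_force: [0.3, 0.6, -1.1]
finger_gap: 0.0396
[0.55981521 0.00531113 0.18981548] 96.32418652177063
[0.55987926 0.00520153 0.18988865] 96.32708186479661
[0.55991087 0.00502596 0.18992803] 96.32284808379242
```

View pics/w3.png

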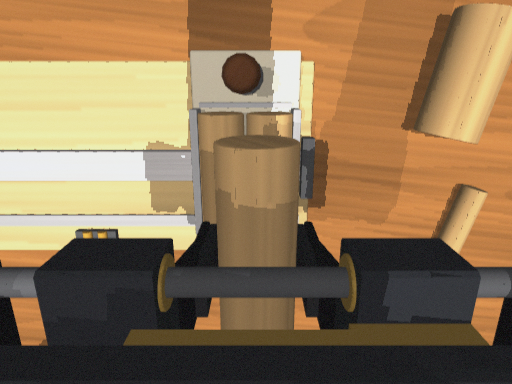

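View pics/s3.png

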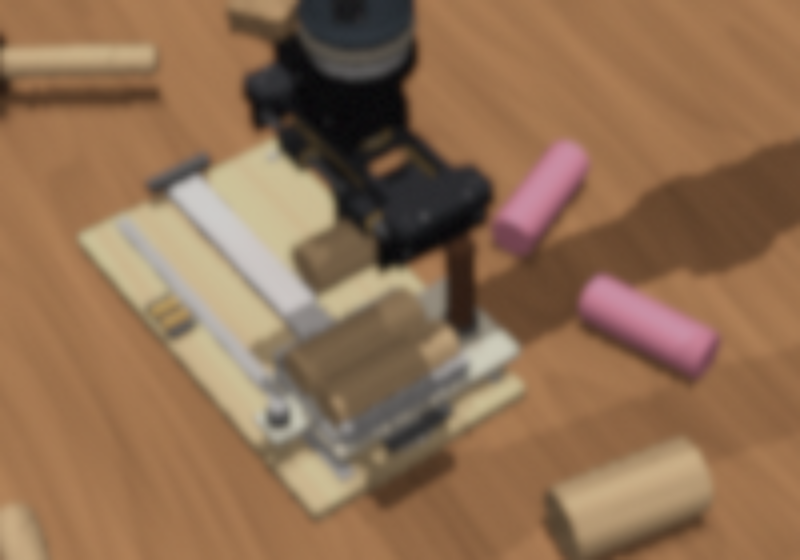

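The wrist view shows the held blank at (257,235) over the cradle blanks at (220,150) and (268,150), with the handle at (242,72). All their edges are parallel. Next I'll measure the remaining offset in the tool frame.

Run:
```python
from h import *
p,C=toolcloud()
s=robot.get_state(); z0=s["tool_pos"][2]; print(s["tool_pos"])
def med(r0,r1,c0,c1): 
    Q=C[r0:r1,c0:c1].reshape(-1,3); return Q
h=z0-C[...,1]  # heights
# handle top
Q=med(45,100,215,270); hh=z0-Q[:,1]; S=Q[(hh>.125)&(hh<.15)]; print("handle top",((S.min(0)+S.max(0))/2).round(4),S.mean(0).round(4),np.ptp(S,axis=0).round(4),len(S))
# plate edges at row 60..., blanks per row profile
for r in (62,95,120,128):
    row=C[r]; hr=h[r]; print(r,[(c,round(float(row[c,0]),3),round(float(hr[c]),3)) for c in range(184,306,5)])
# near end of the cradle blanks
for c in(215,225,265,275):
    print(c,[(r,round(float(C[r,c,2]),3),round(float(h[r,c]),3)) for r in range(98,135,3)])
# held blank near end
for c in (245,257,270): print(c,[(r,round(float(C[r,c,2]),4),round(float(h[r,c]),3)) for r in range(132,160,3)])
row=C[190];print([(c,round(float(row[c,0]),4),round(float(h[190,c]),3)) for c in range(205,310,6)])
```

```text
[0.55996419 0.00487778 0.18999972]
handle top [-0.0092  0.0592  0.0846] [-0.0089  0.0576  0.0849] [0.0243 0.0115 0.0243] 1244
62 [(184, -0.068, 0.013), (189, -0.063, 0.015), (194, -0.054, 0.04), (199, -0.05, 0.04), (204, -0.045, 0.04), (209, -0.041, 0.039), (214, -0.036, 0.04), (219, -0.032, 0.039), (224, -0.028, 0.039), (229, -0.016, 0.131), (234, -0.013, 0.134), (239, -0.01, 0.134), (244, -0.007, 0.134), (249, -0.004, 0.132), (254, -0.001, 0.131), (259, 0.003, 0.039), (264, 0.007, 0.039), (269, 0.012, 0.04), (274, 0.016, 0.039), (279, 0.02, 0.04), (284, 0.025, 0.04), (289, 0.029, 0.038), (294, 0.034, 0.039), (299, 0.038, 0.039), (304, 0.046, 0.014)]
95 [(184, -0.07, 0.015), (189, -0.065, 0.014), (194, -0.056, 0.04), (199, -0.051, 0.039), (204, -0.047, 0.04), (209, -0.042, 0.039), (214, -0.038, 0.039), (219, -0.033, 0.039), (224, -0.029, 0.04), (229, -0.024, 0.039), (234, -0.02, 0.038), (239, -0.015, 0.038), (244, -0.01, 0.044), (249, -0.006, 0.038), (254, -0.002, 0.04), (259, 0.003, 0.039), (264, 0.007, 0.04), (269, 0.012, 0.04), (274, 0.016, 0.04), (279, 0.021, 0.042), (284, 0.025
[... 2632 characters left out ...]
.0534, 0.219), (153, 0.0523, 0.22), (156, 0.051, 0.219), (159, 0.0497, 0.219)]
270 [(132, 0.0415, 0.08), (135, 0.039, 0.08), (138, 0.0538, 0.191), (141, 0.0539, 0.201), (144, 0.054, 0.209), (147, 0.0539, 0.215), (150, 0.053, 0.217), (153, 0.0521, 0.219), (156, 0.0506, 0.217), (159, 0.0497, 0.219)]
[(205, -0.0444, 0.073), (211, -0.0386, 0.078), (217, -0.0173, 0.208), (223, -0.0141, 0.212), (229, -0.0113, 0.214), (235, -0.0086, 0.217), (241, -0.006, 0.217), (247, -0.0035, 0.218), (253, -0.001, 0.219), (259, 0.0015, 0.219), (265, 0.004, 0.218), (271, 0.0066, 0.218), (277, 0.0091, 0.217), (283, 0.0119, 0.214), (289, 0.0147, 0.212), (295, 0.0177, 0.209), (301, 0.0442, 0.038), (307, 0.0499, 0.04)]
```

```bash
python3 -m handwheel '[[-0.5,0,0,0],[-0.45,1.5,0,0],[0,2.5,0,0],[0,2.5,0,0],[0,1.5,0,0]]'; python3 -m handwheel '[[0,1,0,0],[0,0.5,0,0],[0,0.3,0,0],[0,0,0,0],[0,0,0,0]]'
python3 - <<'E'
from h import *
p,C=toolcloud(); cv2.imwrite("pics/w4.png",p)
s=robot.get_state(); print(s["tool_pos"],s["wrist_force"])
E
```

```text
clock: 8.08
tool_pos: [0.5599, -0.0054, 0.1079]
orientation: [[-0.109, -0.003, -0.994], [0.994, -0.0, -0.109], [0.0, -1.0, 0.003]]
wrist_force: [0.2, -0.5, -0.8]
finger_gap: 0.0393
clock: 8.5
tool_pos: [0.5618, -0.0048, 0.0928]
orientation: [[-0.11, 0.002, -0.994], [0.994, 0.0, -0.11], [-0.0, -1.0, -0.002]]
wrist_force: [-0.0, 0.3, 0.1]
finger_gap: 0.0393
[ 0.56185365 -0.0048272   0.09300024] [ 0.58171354  0.3643061  -0.79275795]
```

View pics/w4.png

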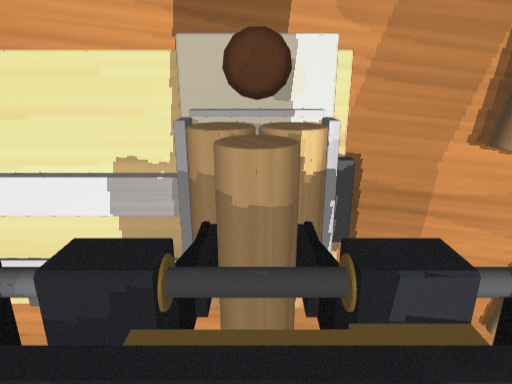

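The held blank is centred at (257,230) over the gap at (257,130). I'll lower it gently until it touches.

```bash
python3 -m handwheel '[[0,0.3,0,0],[0,0.3,0,0],[0,0.1,0,0],[0,0,0,0],[0,0,0,0]]'; python3 -m handwheel '[[0,0.1,0,0],[0,0,0,0],[0,0,0,0]]'
```

```text
clock: 8.97
tool_pos: [0.561, -0.0048, 0.085]
orientation: [[-0.11, -0.0, -0.994], [0.994, 0.0, -0.11], [0.0, -1.0, 0.0]]
wrist_force: [-0.1, 0.8, -1.1]
finger_gap: 0.0394
clock: 9.22
tool_pos: [0.5612, -0.0048, 0.0841]
orientation: [[-0.11, 0.0, -0.994], [0.994, 0.0, -0.11], [0.0, -1.0, -0.0]]
wrist_force: [-0.2, 0.3, -0.3]
finger_gap: 0.0398
```

```bash
python3 -m handwheel '[[0,0.1,0,0],[0,0,0,0],[0,0,0,0]]'
python3 - <<'E'
from h import *
p,C=toolcloud(); s=robot.get_state(); z0=s["tool_pos"][2]; h=z0-C[...,1]; print(s["tool_pos"],s["wrist_force"])
print("held top",np.median(h[160:200,250:262]),"lower tops",np.median(h[135:150,215:225]),np.median(h[128:140,300:306]), "plate",np.median(h[70:90,190:210]))
E
```

```text
clock: 9.47
tool_pos: [0.5612, -0.0049, 0.084]
orientation: [[-0.11, 0.0, -0.994], [0.994, 0.0, -0.11], [0.0, -1.0, -0.0]]
wrist_force: [-1.4, 0.6, 5.4]
finger_gap: 0.0393
[ 0.561223   -0.00488311  0.08396381] [-1.70057925 -0.29624879  4.70135299]
held top 0.11292264374656985 lower tops 0.09731722278061448 0.07777382095864832 plate 0.039226947254017666
```

Contact reads 5 N and the blank's top is at 0.113 m, as expected. I'll release it.

```bash
python3 -m handwheel '[[0,-0.05,0,0],[0,0,0,0],[0,0,0,0],[0,0,0,0],[0,0,0,0]]' -0.3; python3 -m handwheel '[[0,-1,0,0],[0,-2,0,0],[0,-3,0,0],[0,-3,0,0],[0,0,0,0]]'; python3 -m handwheel '[[0,0,0,0],[0,0,0,0]]' -1;python3 - <<'E'
from h import *
p,C=toolcloud(); cv2.imwrite("pics/w5.png",p); s=robot.get_state(); z0=s["tool_pos"][2]; h=z0-C[...,1]; print(s["tool_pos"],s["wrist_force"])
Q=C.reshape(-1,3);hh=h.reshape(-1)
S=Q[(hh>.125)&(hh<.145)&(np.abs(Q[:,0])<.03)&(Q[:,2]>.06)]; print("handle",S.mean(0),len(S))
S=Q[(hh>.095)&(hh<.118)&(np.abs(Q[:,0])<.035)&(Q[:,2]<.066)]; print("top blank",S.mean(0),S.min(0),S.max(0),len(S),np.percentile(z0-S[:,1],95))
S=Q[(hh>.07)&(hh<.083)&(np.abs(Q[:,0])<.06)&(Q[:,2]<.066)]; print("low blanks",S.max(0))
E
```

```text
clock: 9.93
tool_pos: [0.561, -0.0048, 0.0833]
orientation: [[-0.11, -0.0, -0.994], [0.994, 0.0, -0.11], [0.0, -1.0, 0.0]]
wrist_force: [-0.0, -0.3, -0.2]
finger_gap: 0.0553
clock: 10.35
tool_pos: [0.5651, -0.0049, 0.1801]
orientation: [[-0.11, 0.012, -0.994], [0.994, 0.001, -0.11], [-0.0, -1.0, -0.012]]
wrist_force: [0.3, 0.4, 0.5]
finger_gap: 0.0566
clock: 10.52
tool_pos: [0.5607, -0.0048, 0.1736]
orientation: [[-0.11, -0.0, -0.994], [0.994, 0.0, -0.11], [0.0, -1.0, 0.0]]
wrist_force: [0.3, -0.8, -0.9]
finger_gap: 0.0637
[ 0.56020429 -0.0047758   0.17280323] [-0.80586945  0.30941102 -0.34615514]
handle [0.00052999 0.0411727  0.08456557] 1432
top blank [0.00036973 0.06434597 0.00393512] [-0.0192299   0.05820552 -0.05629023] [0.02015261 0.07778758 0.05347831] 7453 0.11262520520638089
low blanks [0.03785522 0.10279952 0.05471903]
```

View pics/w5.png

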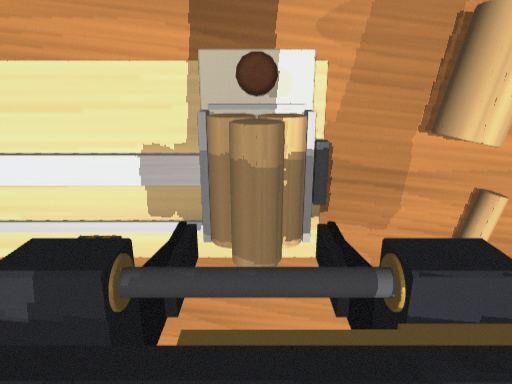

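Saddled: the blank's top is at 0.113 m and its near end (53.5 mm) is level with the lower ones (54.7 mm). Before gripping the handle I'll step back briefly to see the ridges and measure the travel.

```bash
python3 -m handwheel '[[0,0,-2,0],[0,0,-3,0],[0,0,-2,0],[0,0,0,0],[0,0,0,0]]'
python3 - <<'E'
from h import *
p,C=toolcloud(); cv2.imwrite("pics/w6.png",p); np.save("w6.npy",C); s=robot.get_state(); print(s["tool_pos"],s["finger_gap"])
for k in("notch","plunger"):
    for r in robot.tip_of("wrist",k): print(k,round(r["confidence"],2),(np.array(robot.camera_model("wrist")["tool_from_camera"])@np.append(r["location"],1))[:3].round(4))
E
```

```text
clock: 10.98
tool_pos: [0.6301, 0.003, 0.1715]
orientation: [[-0.11, -0.004, -0.994], [0.994, -0.0, -0.11], [0.0, -1.0, 0.004]]
wrist_force: [0.2, 0.6, 1.0]
finger_gap: 0.0863
[0.62934198 0.00273435 0.17176104] 0.08663493375862275
notch 0.73 [-0.1639  0.1511 -0.019 ]
plunger 0.78 [-0.0011  0.1429 -0.0156]
```

View pics/w6.png

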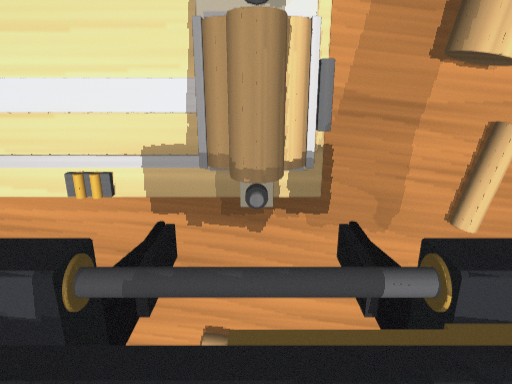

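Run:
```python
from h import *
C=np.load("w6.npy"); p=cv2.imread("pics/w6.png")
for r in (178,186,192): print([(u,round(float(C[r,u,0]),4),round(float(.1717-C[r,u,1]),3),p[r,u].tolist()) for u in range(62,118,3)])
r=194; print([(u,round(float(C[r,u,0]),4),round(float(.1717-C[r,u,1]),3)) for u in range(234,280,3)])
```

```text
[(62, -0.1918, 0.015, [161, 226, 236]), (65, -0.1847, 0.022, [110, 115, 117]), (68, -0.1826, 0.02, [104, 103, 104]), (71, -0.1788, 0.022, [106, 105, 106]), (74, -0.1735, 0.026, [76, 181, 230]), (77, -0.171, 0.025, [82, 189, 235]), (80, -0.1687, 0.024, [65, 152, 200]), (83, -0.1667, 0.023, [37, 80, 105]), (86, -0.1646, 0.021, [107, 107, 105]), (89, -0.1595, 0.025, [84, 121, 142]), (92, -0.1563, 0.026, [80, 192, 236]), (95, -0.1533, 0.026, [73, 174, 225]), (98, -0.1519, 0.023, [59, 128, 169]), (101, -0.15, 0.021, [106, 104, 106]), (104, -0.1467, 0.022, [106, 106, 105]), (107, -0.1441, 0.021, [109, 108, 107]), (110, -0.1415, 0.021, [40, 43, 40]), (113, -0.1416, 0.014, [141, 205, 232]), (116, -0.1382, 0.015, [158, 229, 235])]
[(62, -0.1927, 0.015, [151, 219, 237]), (65, -0.1911, 0.013, [151, 220, 236]), (68, -0.1834, 0.021, [106, 105, 105]), (71, -0.1805, 0.021, [107, 105, 106]), (74, -0.1751, 0.025, [75, 158, 203]), (77, -0.1721, 0.026, [77, 191, 235]), (80, -0.1691, 0.026, [71, 169, 221]), (83, -0.1679, 0.023, [51, 117, 153]), (86, -0.1656, 0.022, [107, 105, 106]), (89, -0.1631, 0.021,
[... 749 characters left out ...]
(92, -0.1583, 0.026, [70, 169, 220]), (95, -0.1555, 0.026, [81, 193, 237]), (98, -0.1536, 0.024, [67, 163, 214]), (101, -0.1509, 0.023, [42, 98, 127]), (104, -0.1483, 0.023, [108, 106, 105]), (107, -0.1465, 0.02, [106, 103, 106]), (110, -0.1429, 0.022, [104, 104, 104]), (113, -0.1417, 0.018, [35, 40, 38]), (116, -0.1404, 0.014, [150, 218, 236])]
[(234, -0.0221, 0.015), (237, -0.0191, 0.015), (240, -0.0144, 0.047), (243, -0.0116, 0.049), (246, -0.0086, 0.06), (249, -0.006, 0.06), (252, -0.0034, 0.061), (255, -0.0008, 0.066), (258, 0.0017, 0.065), (261, 0.0043, 0.061), (264, 0.0069, 0.06), (267, 0.0096, 0.058), (270, 0.0126, 0.047), (273, 0.017, 0.015), (276, 0.02, 0.015), (279, 0.023, 0.015)]
```

Ridges at (79,185) and (96,185), with the block's middle at tool x -163 mm. The plunger at (257,195) is at about 0, so travel is about 163 mm, in agreement with the top view (162.6 mm). Now to the handle.

```bash
python3 -m handwheel '[[0,0,2,0],[0,0,3,0],[0,0,3.5,0],[0,0,3.5,0],[0.05,0,2.45,0]]'; python3 -m handwheel '[[0,0,1,0],[0,0,0,0],[0,0,0,0],[0,0,0,0]]'
python3 - <<'E'
from h import *
p,C=toolcloud(); cv2.imwrite("pics/w7.png",p); s=robot.get_state(); print(s["tool_pos"])
p,d=robot.read_camera("scene"); cv2.imwrite("pics/s7.png",cv2.resize(p[120:260,160:360],None,fx=4,fy=4))
E
```

```text
clock: 11.55
tool_pos: [0.4826, -0.0133, 0.173]
orientation: [[-0.109, -0.003, -0.994], [0.994, 0.0, -0.109], [0.0, -1.0, 0.003]]
wrist_force: [-0.3, -0.6, -0.8]
finger_gap: 0.0868
clock: 11.88
tool_pos: [0.4786, -0.0134, 0.174]
orientation: [[-0.11, 0.002, -0.994], [0.994, 0.0, -0.11], [-0.0, -1.0, -0.002]]
wrist_force: [1.3, 0.2, 0.4]
finger_gap: 0.0869
[ 0.47864918 -0.01336332  0.17379999]
```

View pics/w7.png

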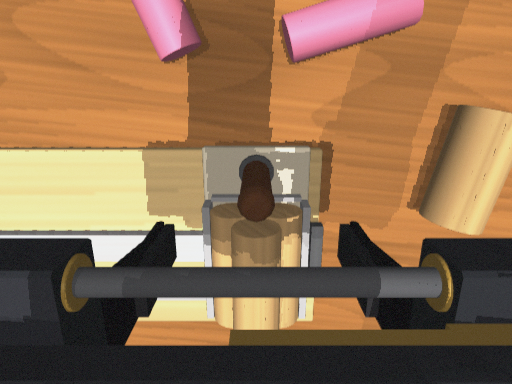

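View pics/s7.png

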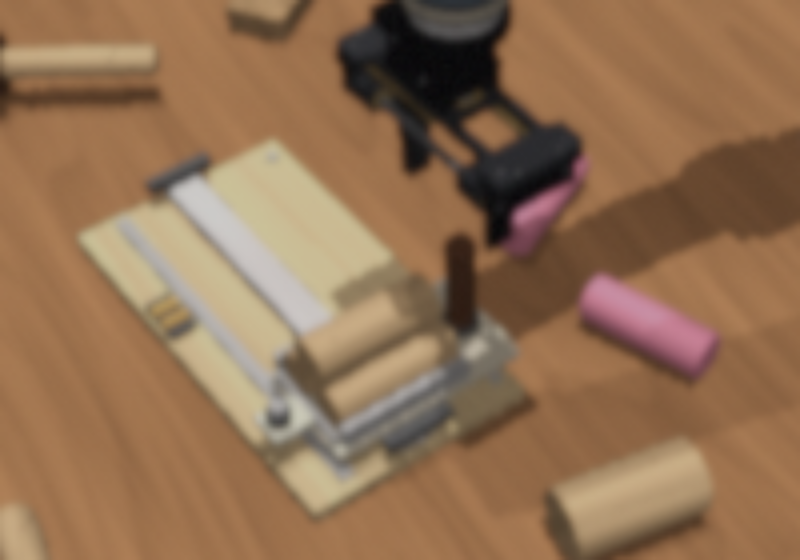

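Run:
```python
from h import *
p,C=toolcloud(); s=robot.get_state(); z0=s["tool_pos"][2]; h=z0-C[...,1]; print(s["tool_pos"])
Q=C[150:228,230:285].reshape(-1,3);hh=z0-Q[:,1]
S=Q[(hh>.118)&(hh<.145)]; print("handle",S.mean(0),S.min(0),S.max(0),len(S),hh[(hh<.15)].max())
S=Q[(hh>.06)&(hh<.11)&(Q[:,2]>.003)]; print("shaft",S.mean(0),S.min(0),S.max(0),len(S))
```

```text
[ 0.47818593 -0.01343764  0.17342744]
handle [-0.00013899  0.04199676  0.00495299] [-0.01253713  0.03702083 -0.00820828] [0.01213619 0.05522558 0.0147238 ] 1122 0.13640660225714185
shaft [-3.11479016e-05  8.62917739e-02  1.17371599e-02] [-0.01129559  0.06355831  0.00618075] [0.01103655 0.11287784 0.01406352] 451
```

```bash
python3 -m handwheel '[[0,0.5,0.25,0],[0,1.5,0,0],[0,2,0,0],[0,2,0,0],[0,1.5,0,0]]' -1; python3 -m handwheel '[[0,0.5,0,0],[0,0,0,0],[0,0,0,0]]'; python3 -m handwheel '[[0,0,0,0],[0,0,0,0],[0,0,0,0],[0,0,0,0],[0,0,0,0]]' 1 30; python3 -m handwheel '[[0,0,0,0],[0,0,0,0],[0,0,0,0],[0,0,0,0],[0,0,0,0]]';python3 -m handwheel '[[0,0,0,0],[0,0,0,0],[0,0,0,0],[0,0,0,0],[0,0,0,0]]'
```

```text
clock: 12.45
tool_pos: [0.4739, -0.0139, 0.0967]
orientation: [[-0.11, -0.002, -0.994], [0.994, -0.0, -0.11], [0.0, -1.0, 0.002]]
wrist_force: [-0.5, -0.1, -0.2]
finger_gap: 0.087
clock: 12.7
tool_pos: [0.4748, -0.0139, 0.0936]
orientation: [[-0.11, -0.0, -0.994], [0.994, 0.0, -0.11], [0.0, -1.0, 0.0]]
wrist_force: [0.2, 0.9, 0.4]
finger_gap: 0.0872
clock: 13.12
tool_pos: [0.4747, -0.0139, 0.0939]
orientation: [[-0.11, 0.001, -0.994], [0.994, 0.0, -0.11], [0.0, -1.0, -0.001]]
wrist_force: [-1.2, 0.5, -0.1]
finger_gap: 0.0618
clock: 13.53
tool_pos: [0.4745, -0.0139, 0.0935]
orientation: [[-0.11, -0.0, -0.994], [0.994, 0.0, -0.11], [0.0, -1.0, 0.0]]
wrist_force: [-0.3, -0.3, -0.7]
finger_gap: 0.028
clock: 13.95
tool_pos: [0.4745, -0.0144, 0.0935]
orientation: [[-0.11, 0.0, -0.994], [0.994, -0.0, -0.11], [-0.0, -1.0, 0.0]]
wrist_force: [0.8, -2.9, -0.6]
finger_gap: 0.0234
```

```bash
python3 -m handwheel '[[-0.1,0,0,0],[-0.2,0,0,0],[-0.3,0,0,0],[-0.4,0,0,0],[-0.5,0,0,0]]'; python3 -m handwheel '[[-0.6,0,0,0],[-0.6,0,0,0],[-0.6,0,0,0],[-0.6,0,0,0],[-0.6,0,0,0]]';python3 -m handwheel '[[-0.6,0,0,0],[-0.6,0,0,0],[-0.6,0,0,0],[-0.6,0,0,0],[-0.6,0,0,0]]'
```

```text
clock: 14.37
tool_pos: [0.4761, -0.0285, 0.0935]
orientation: [[-0.111, -0.0, -0.994], [0.994, 0.001, -0.111], [0.001, -1.0, 0.0]]
wrist_force: [-0.4, 2.6, -0.6]
finger_gap: 0.0232
clock: 14.78
tool_pos: [0.4795, -0.0594, 0.0935]
orientation: [[-0.11, -0.0, -0.994], [0.994, 0.0, -0.11], [0.0, -1.0, 0.0]]
wrist_force: [-0.8, 1.6, -0.0]
finger_gap: 0.0232
clock: 15.2
tool_pos: [0.4828, -0.0891, 0.0935]
orientation: [[-0.11, -0.0, -0.994], [0.994, 0.0, -0.11], [0.0, -1.0, 0.0]]
wrist_force: [-0.2, 2.4, -0.3]
finger_gap: 0.0232
```

```bash
python3 -m handwheel '[[-0.6,0,0,0],[-0.6,0,0,0],[-0.6,0,0,0],[-0.6,0,0,0],[-0.6,0,0,0]]';python3 -m handwheel '[[-0.6,0,0,0],[-0.6,0,0,0],[-0.6,0,0,0],[-0.5,0,0,0],[-0.4,0,0,0]]';python3 -m handwheel '[[-0.3,0,0,0],[-0.2,0,0,0],[-0.1,0,0,0],[0,0,0,0],[0,0,0,0]]'
python3 - <<'E'
from h import *
p,d=robot.read_camera("wrist"); cv2.imwrite("pics/w8.png",p)
p,d=robot.read_camera("scene"); cv2.imwrite("pics/s8.png",cv2.resize(p[120:260,160:360],None,fx=4,fy=4))
s=robot.get_state();print(s["tool_pos"],s["wrist_force"])
E
```

```text
clock: 15.62
tool_pos: [0.4861, -0.1188, 0.0935]
orientation: [[-0.11, -0.0, -0.994], [0.994, 0.0, -0.11], [0.0, -1.0, 0.0]]
wrist_force: [-0.4, 1.7, -0.6]
finger_gap: 0.0235
clock: 16.03
tool_pos: [0.4891, -0.1459, 0.0935]
orientation: [[-0.11, 0.0, -0.994], [0.994, -0.0, -0.11], [-0.0, -1.0, -0.0]]
wrist_force: [-0.7, 1.4, -0.5]
finger_gap: 0.0231
clock: 16.45
tool_pos: [0.4897, -0.1514, 0.0935]
orientation: [[-0.11, 0.0, -0.994], [0.994, -0.001, -0.11], [-0.001, -1.0, -0.0]]
wrist_force: [0.8, 0.3, -1.6]
finger_gap: 0.0233
[ 0.48968071 -0.15145772  0.09348198] [ 0.94453488 -1.01665637 -2.1006647 ]
```

View pics/s8.png

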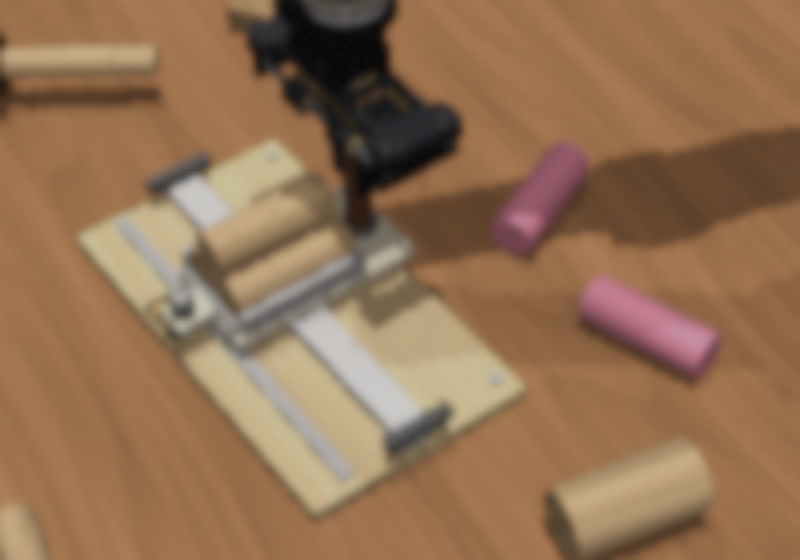

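View pics/w8.png

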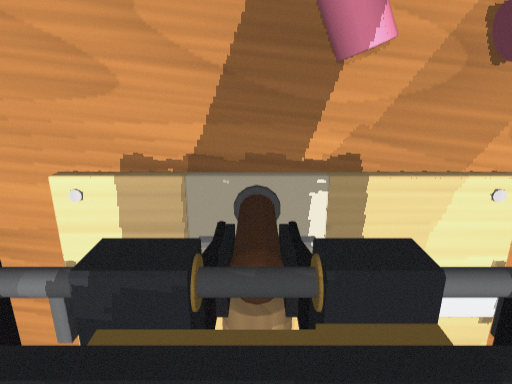

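Travel so far is 138 mm. The stack is intact and the ball at (182,300) is near the ridges. I'll creep up in small steps and watch the force.

```bash
python3 -m handwheel '[[-0.2,0,0,0],[-0.3,0,0,0],[-0.2,0,0,0],[0,0,0,0]]';for i in 1; do :; done; python3 -m handwheel '[[-0.2,0,0,0],[-0.1,0,0,0]]'; python3 -m handwheel '[[-0.1,0,0,0],[-0.1,0,0,0]]'; python3 -m handwheel '[[-0.1,0,0,0],[-0.1,0,0,0]]'; python3 -m handwheel '[[-0.1,0,0,0],[-0.1,0,0,0]]'
```

```text
clock: 16.88
tool_pos: [0.4905, -0.1586, 0.0935]
orientation: [[-0.11, 0.0, -0.994], [0.994, -0.0, -0.11], [-0.0, -1.0, -0.0]]
wrist_force: [-0.4, 0.9, -0.1]
finger_gap: 0.0229
clock: 17.05
tool_pos: [0.4908, -0.1611, 0.0935]
orientation: [[-0.11, -0.0, -0.994], [0.994, 0.0, -0.11], [0.0, -1.0, 0.0]]
wrist_force: [0.1, 1.4, -0.5]
finger_gap: 0.0234
clock: 17.22
tool_pos: [0.4909, -0.1622, 0.0935]
orientation: [[-0.11, -0.001, -0.994], [0.994, 0.001, -0.11], [0.001, -1.0, 0.001]]
wrist_force: [-1.9, 4.8, 0.2]
finger_gap: 0.0227
clock: 17.38
tool_pos: [0.491, -0.1634, 0.0935]
orientation: [[-0.111, -0.001, -0.994], [0.994, 0.002, -0.111], [0.002, -1.0, 0.001]]
wrist_force: [-0.9, 6.8, 2.4]
finger_gap: 0.0232
clock: 17.55
tool_pos: [0.4911, -0.1648, 0.0935]
orientation: [[-0.111, -0.001, -0.994], [0.994, 0.003, -0.111], [0.003, -1.0, 0.001]]
wrist_force: [-1.3, 7.6, 1.9]
finger_gap: 0.023
```

```bash
python3 -m handwheel '[[-0.1,0,0,0],[-0.1,0,0,0]]'; python3 -m handwheel '[[-0.1,0,0,0],[-0.1,0,0,0]]'; python3 -m handwheel '[[-0.1,0,0,0],[0,0,0,0]]'
```

```text
clock: 17.72
tool_pos: [0.4914, -0.1669, 0.0935]
orientation: [[-0.111, -0.001, -0.994], [0.994, 0.003, -0.111], [0.003, -1.0, 0.001]]
wrist_force: [-1.5, 6.0, 2.0]
finger_gap: 0.0232
clock: 17.88
tool_pos: [0.4918, -0.1703, 0.0935]
orientation: [[-0.111, -0.0, -0.994], [0.994, 0.001, -0.111], [0.001, -1.0, 0.0]]
wrist_force: [-0.8, 1.2, 0.3]
finger_gap: 0.0233
clock: 18.05
tool_pos: [0.4922, -0.1743, 0.0935]
orientation: [[-0.109, 0.001, -0.994], [0.994, -0.003, -0.109], [-0.003, -1.0, -0.001]]
wrist_force: [1.2, -5.1, -2.9]
finger_gap: 0.0231
```

```bash
python3 -m handwheel '[[0,0,0,0],[0,0,0,0]]'
```

```text
clock: 18.22
tool_pos: [0.4922, -0.1745, 0.0935]
orientation: [[-0.108, 0.001, -0.994], [0.994, -0.003, -0.108], [-0.003, -1.0, -0.001]]
wrist_force: [1.1, -5.5, -4.1]
finger_gap: 0.0231
```

The ball is over the crest and the notch is now pulling the carriage in, with the force reversed. I'll follow it until the force goes to about zero.

```bash
python3 -m handwheel '[[-0.1,0,0,0],[-0.1,0,0,0],[0,0,0,0]]'; python3 -m handwheel '[[-0.1,0,0,0],[0,0,0,0],[0,0,0,0]]'
```

```text
clock: 18.47
tool_pos: [0.4923, -0.175, 0.0935]
orientation: [[-0.109, 0.0, -0.994], [0.994, -0.001, -0.109], [-0.001, -1.0, -0.0]]
wrist_force: [0.7, -4.4, -2.8]
finger_gap: 0.0231
clock: 18.72
tool_pos: [0.4923, -0.1754, 0.0935]
orientation: [[-0.11, 0.0, -0.994], [0.994, -0.001, -0.11], [-0.001, -1.0, -0.0]]
wrist_force: [1.3, -5.0, -3.1]
finger_gap: 0.0232
```

```bash
python3 -m handwheel '[[-0.1,0,0,0],[0,0,0,0],[0,0,0,0]]'
python3 - <<'E'
from h import *
F=[];T=[]
for i in range(5):
    p,C=toolcloud(); s=robot.get_state(); F.append(s["wrist_force"]);T.append(s["tool_pos"])
print(np.mean(F,0),np.mean(T,0))
p,d=robot.read_camera("top"); cv2.imwrite("pics/t9.png",cv2.resize(p[130:222,222:352],None,fx=6,fy=6,interpolation=cv2.INTER_CUBIC))
for cam in("top","scene"):
    p,d=robot.read_camera(cam)
    if cam=="scene": cv2.imwrite("pics/s9.png",cv2.resize(p[120:260,160:360],None,fx=4,fy=4,interpolation=cv2.INTER_CUBIC))
    for k in("plunger","notch"):
        for r in robot.tip_of(cam,k): print(cam,k,round(r["confidence"],2),c2w(cam,r["location"]).round(4))
E
```

```text
clock: 18.97
tool_pos: [0.4924, -0.176, 0.0935]
orientation: [[-0.11, -0.0, -0.994], [0.994, -0.0, -0.11], [-0.0, -1.0, 0.0]]
wrist_force: [0.5, -4.3, -2.1]
finger_gap: 0.0234
[ 0.59935446 -3.77054657 -2.3307502 ] [ 0.49240499 -0.17598616  0.09350786]
top plunger 0.56 [0.4538 0.1903 0.0335]
top plunger 0.5 [ 0.6662 -0.1557  0.0277]
top notch 0.63 [ 0.3952 -0.4925  0.0017]
top notch 0.44 [ 0.664  -0.159   0.0213]
scene plunger 0.63 [ 0.6591 -0.1578  0.0298]
scene notch 0.45 [ 0.6619 -0.1615  0.0217]
```

View pics/t9.png

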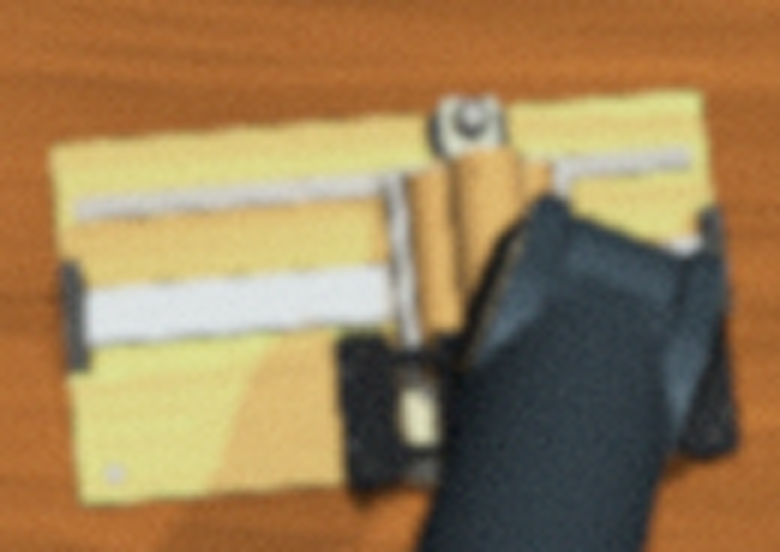

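View pics/s9.png

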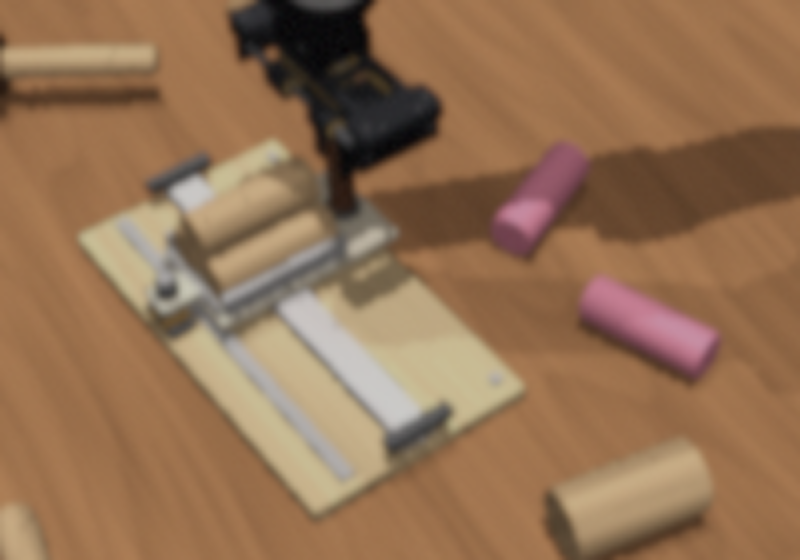

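The pull is still about 3.8 N towards -y, and both cameras' network points put the ball about 3 mm short. I'll follow in half-millimetre to millimetre steps until the force balances.

```bash
python3 -m handwheel '[[-0.1,0,0,0],[0,0,0,0],[0,0,0,0]]'; python3 -m handwheel '[[-0.05,0,0,0],[0,0,0,0],[0,0,0,0]]'
python3 - <<'E'
from h import *
F=[];T=[]
for i in range(5):
    robot.read_camera("wrist"); s=robot.get_state(); F.append(s["wrist_force"]);T.append(s["tool_pos"])
print(np.mean(F,0),np.mean(T,0))
E
python3 -m handwheel '[[-0.05,0,0,0],[0,0,0,0],[0,0,0,0]]'
python3 - <<'E'
from h import *
F=[];T=[]
for i in range(5):
    robot.read_camera("wrist"); s=robot.get_state(); F.append(s["wrist_force"]);T.append(s["tool_pos"])
print(np.mean(F,0),np.mean(T,0))
E
```

```text
clock: 19.82
tool_pos: [0.4925, -0.1767, 0.0935]
orientation: [[-0.11, -0.0, -0.994], [0.994, 0.0, -0.11], [0.0, -1.0, 0.0]]
wrist_force: [-0.1, -3.5, -1.6]
finger_gap: 0.0233
clock: 20.07
tool_pos: [0.4925, -0.1771, 0.0935]
orientation: [[-0.11, -0.0, -0.994], [0.994, 0.001, -0.11], [0.001, -1.0, 0.0]]
wrist_force: [-1.1, -1.9, -1.2]
finger_gap: 0.0234
[-0.51733753 -1.5593061   0.12255973] [ 0.49252779 -0.17712786  0.09349508]
clock: 20.57
tool_pos: [0.4926, -0.1775, 0.0935]
orientation: [[-0.11, -0.0, -0.994], [0.994, 0.001, -0.11], [0.001, -1.0, 0.0]]
wrist_force: [-1.0, -0.8, 0.5]
finger_gap: 0.023
[-1.16804087 -0.15978982  0.58414564] [ 0.49258941 -0.17756056  0.0934912 ]
```

Run:
```python
from h import *
for i in range(3):
  for cam in("top","scene"):
    p,d=robot.read_camera(cam)
    g={}
    for k in("plunger","notch"):
        for r in robot.tip_of(cam,k):
            w=c2w(cam,r["location"])
            if np.linalg.norm(w[:2]-[.661,-.158])<.03: g[k]=w; print(cam,k,round(r["confidence"],2),w.round(4)); break
    if len(g)==2: print("along -y short by",((g["notch"]-g["plunger"])@[.11,-.994,0]).round(4))
  if i==0: np.save("s10.npy",p)
cv2.imwrite("pics/s10.png",cv2.resize(p[170:220,185:255],None,fx=10,fy=10,interpolation=cv2.INTER_CUBIC))
p,d=robot.read_camera("top"); P=cloud("top",d)
# blanks/walls centre along rail
S=P[130:222,222:352].reshape(-1,3)
yc=np.array([-.11,.994])
Q=S[(S[:,2]>.05)&(S[:,2]<.068)&(S[:,0]>.63)&(S[:,0]<.69)]; t=(Q[:,:2]-[.5587,-.0048])@yc; print("housing",len(Q),t.min(),t.max(),np.median(t))
print(robot.get_state()["clock"])
```

```text
top plunger 0.83 [ 0.6679 -0.1558  0.0321]
top notch 0.5 [ 0.6629 -0.1563  0.021 ]
along -y short by -0.0001
scene plunger 0.94 [ 0.6588 -0.1582  0.0304]
scene notch 0.64 [ 0.6621 -0.1624  0.0209]
along -y short by 0.0045
top plunger 0.6 [ 0.6679 -0.1541  0.0286]
top notch 0.61 [ 0.6616 -0.1558  0.0213]
along -y short by 0.001
scene plunger 0.91 [ 0.6578 -0.1587  0.0321]
scene notch 0.37 [ 0.6633 -0.1589  0.0211]
along -y short by 0.0008
top plunger 0.83 [ 0.6673 -0.1545  0.024 ]
top notch 0.35 [ 0.6617 -0.158   0.0229]
along -y short by 0.0028
scene plunger 0.82 [ 0.6589 -0.1593  0.0306]
scene notch 0.56 [ 0.6618 -0.1589  0.0214]
along -y short by -0.0001
housing 53 -0.21207652651536746 -0.12379914635848148 -0.16543650550696468
21.7667
```

View pics/s10.png

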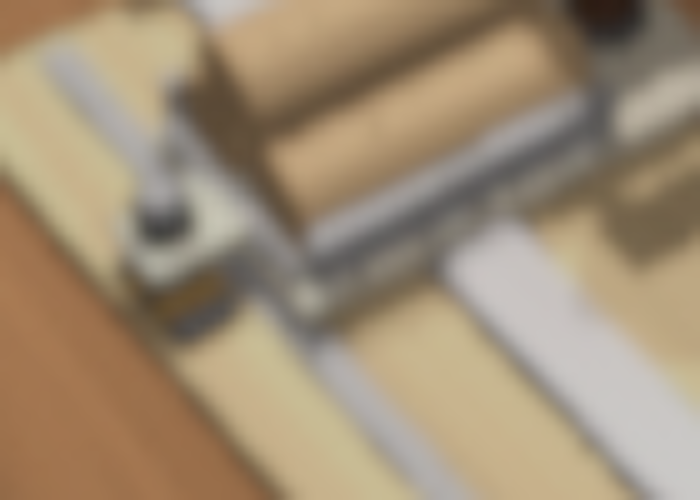

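The force profile is consistent: crest at 157 mm (friction only), so the centre should be at about 165 mm. I'm at 164.3 mm, so one last nudge.

```bash
python3 -m handwheel '[[-0.07,0,0,0],[0,0,0,0],[0,0,0,0],[0,0,0,0],[0,0,0,0]]'
python3 - <<'E'
from h import *
F=[];T=[];D=[]
for i in range(6):
  cam=("top","scene")[i%2]; p,d=robot.read_camera(cam); g={}
  s=robot.get_state(); F.append(s["wrist_force"]);T.append(s["tool_pos"])
  for k in("plunger","notch"):
    for r in robot.tip_of(cam,k):
        w=c2w(cam,r["location"])
        if np.linalg.norm(w[:2]-[.661,-.158])<.03: g[k]=w; break
  if len(g)==2: D.append(((g["notch"]-g["plunger"])@[.11,-.994,0]).round(4))
print(np.mean(F,0),np.mean(T,0),D,np.mean(D),s["clock"],s["finger_gap"],np.abs(s["joint_vel"]).max())
print("travel",(np.mean(T,0)-[.4745,-.0143,0])@[.11,-.994,0])
E
```

```text
clock: 22.18
tool_pos: [0.4926, -0.1781, 0.0935]
orientation: [[-0.11, -0.0, -0.994], [0.994, 0.001, -0.11], [0.001, -1.0, 0.0]]
wrist_force: [-2.0, 4.4, 3.4]
finger_gap: 0.0231
[-2.39384476  4.47049152  2.93851436] [ 0.49264637 -0.17823861  0.09346943] [np.float64(-0.003), np.float64(0.0008), np.float64(-0.0044), np.float64(0.0023), np.float64(-0.0033), np.float64(-0.0014)] -0.0014999999999999998 22.9833 0.02311006009166816 0.13476190426594048
travel 0.16495107591545172
```

The force jumped to +4.5 N, so the ball is bottomed and pinned in the V. I'll ease back about 0.4 mm to take off the push.

```bash
python3 -m handwheel '[[0.04,0,0,0],[0,0,0,0],[0,0,0,0],[0,0,0,0],[0,0,0,0]]'
python3 - <<'E'
from h import *
F=[];T=[];D=[]
for i in range(10):
  cam=("top","scene")[i%2]; p,d=robot.read_camera(cam); g={}
  if i==9: cv2.imwrite("pics/s11.png",cv2.resize(p[130:240,150:310],None,fx=5,fy=5,interpolation=cv2.INTER_CUBIC))
  s=robot.get_state(); F.append(s["wrist_force"]);T.append(s["tool_pos"])
  for k in("plunger","notch"):
    for r in robot.tip_of(cam,k):
        w=c2w(cam,r["location"])
        if np.linalg.norm(w[:2]-[.661,-.158])<.03: g[k]=w; break
  if len(g)==2: D.append(float(((g["notch"]-g["plunger"])@[.11,-.994,0]).round(4)))
print(np.mean(F,0),np.mean(T,0),D,np.mean(D),s["clock"],s["finger_gap"],np.abs(s["joint_vel"]).max())
p,C=toolcloud(); cv2.imwrite("pics/w11.png",p)
E
```

```text
clock: 23.5
tool_pos: [0.4927, -0.1783, 0.0935]
orientation: [[-0.11, -0.0, -0.994], [0.994, -0.0, -0.11], [-0.0, -1.0, 0.0]]
wrist_force: [-1.8, 3.1, 2.5]
finger_gap: 0.0234
[-2.07360538  2.75582046  2.1502238 ] [ 0.49267056 -0.17828048  0.09348431] [0.0031, 0.0009, -0.0066, -0.0004, -0.002, 0.0007, 0.0, 0.0016, -0.0005, 0.0018] -0.00014000000000000001 24.9 0.023162662432290697 0.0969833095634903
```

View pics/s11.png

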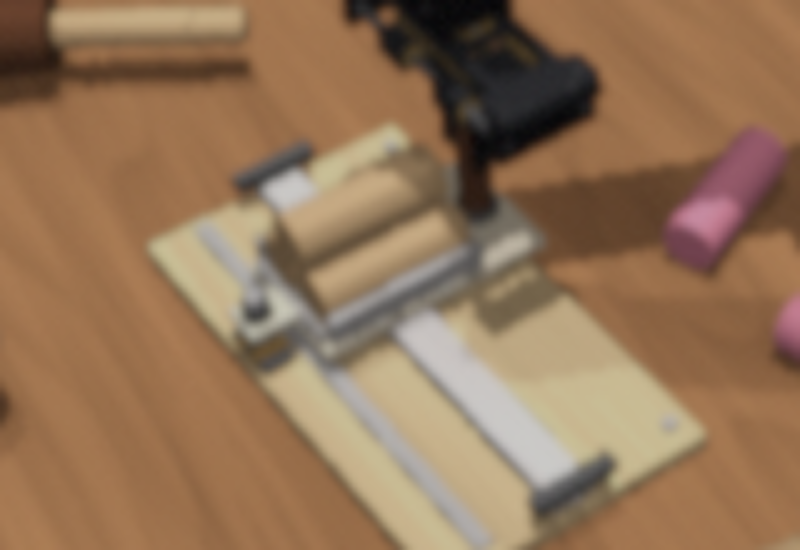

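The carriage did not follow when I eased back (TCP y stayed at -0.1782), so it is pinned in the notch. The mean ball-to-notch offset is about 0 mm and the stack is intact, so I'm handing in.

```bash
python3 -m handwheel '[[0,0,0,0],[0,0,0,0]]'; python3 -c "
from bench import robot
print(robot.hand_in())"
```

```text
clock: 25.22
tool_pos: [0.4927, -0.1783, 0.0935]
orientation: [[-0.11, -0.0, -0.994], [0.994, 0.0, -0.11], [0.0, -1.0, 0.0]]
wrist_force: [-2.4, 2.4, 2.3]
finger_gap: 0.0232
the job is handed in; nothing more can be done
None
```

The job is done and handed in at 25.2 s: the pale 40 mm blank lies in the groove on the other two, and the carriage sits in the notch with the gripper still holding the handle.

- **Blank:** It measured 39.4 × 110 mm by depth. After release its top was at 0.113 m (0.114 m nominal), and its near end was within about 1 mm of the lower blanks' ends.
- **Slide:** I moved the carriage about 165 mm along the rail. The wrist force rose to about 7.6 N before the first ridge, fell to about friction level (1.2 N) at the crest, reversed as the notch pulled the carriage in, then rose again at the seat. Easing the arm back 0.4 mm did not move the carriage, so it is held in the notch.
- **Last checks:** The arm was at rest, with about 2.4 N along the rail and 4 N in all at the wrist. The scene picture shows the bundle still stacked.
- **Disagreements:**
  - Single network readings of ball against notch scattered from -6.6 to +3.1 mm, with a mean of about -0.1 mm, so I relied mainly on the force.
  - My earlier camera estimate of the travel was 163 mm, 2 mm less than where the ball seated.
  - The fingers read 23.2 mm on the handle, slightly under the stated 24 to 26 mm, but the grip held throughout.

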